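Pack the sampling kit caddy

ROBOT

A 7-joint arm with a two-finger parallel gripper is mounted at the origin on a cart in front of the work surface, level with it; the furniture and walls round the work are solid. World frame = base frame: x ahead of the robot, y to its left, z up, the work surface at z = 0. Lengths are in mm, angles in rad, forces in N, time in s.
With the tool pointing down it reaches from about 400 to 875 mm from the base axis. Payload 6.5 kg.
Tool frame: the origin (TCP) lies at the very end of the fingers, on their centre line; the grasp point (between the pads) lies 19 mm behind it (env.grasp_offset is the distance from the TCP to the grasp point, in mm); z points along the fingers, y is the line along which they close (so a half turn about z gives the same grasp; the last joint's range is limited). The gripper opens to 88 mm and grips with 3 to 60 N. Pads are 18 mm wide; open, the fingers measure 123 mm over their backs; the gripper's body (75 mm by 187 mm) begins 45 mm behind the grasp point.
Start: joints at [1.151, 0.536, -0.004, 1.538, 0.003, 1.067, -0.071], TCP at [225.198, -609.734, 238.716] pointing down, gripper open.
Joint ranges: [-2.7, 2.7], [-0.37, 2.16], [-1.27, 1.26], [0.24, 2.4], [-1.31, 4.45], [0.19, 1.91], [-2.76, 2.76]. Speed limits (rad/s): [2.39, 2.39, 3.14, 3.14, 3.14, 3.14, 3.14].

INTERFACE

Orientations are given as a unit quaternion [x, y, z, w].
In Python, from plant import env, eyes, ticket, spotter gives the robot as it stands. The module is installed in compiled form; this text tells all that it offers.
- The arm moves only by the tool play_rows, never from a script. Its argument "deltas" is one flat list of numbers, 6 for each row, row after row: the shift along the world's x, y, z normalised to -1 to 1, where 1 is 0.25 m, then the turn, a rotation vector about the world's x, y, z normalised to -1 to 1, where 1 is 30 degrees. In form: [tx, ty, tz, ax, ay, az, tx, ty, tz, ax, ay, az, ...]. A call has exactly 8 rows; each row is the pose to reach, as a shift and turn from the pose commanded when the call began; what a row does not reach only later rows make up. A row lasts 1/8 s, in which the tool goes at most 62.5 mm and 10.7 degrees, less where a joint would pass 70% of its speed; a pose out of reach is approached as far as the arm can. A call with a number of a shift or a turn outside -1 to 1 is refused whole. A call with a gripper value outside its range is refused whole. "fingers" is the opening, from 0 (shut) to 1 (fully open), set as the call begins (left out, the last holds). The fingers move at their own pace and stop on an object; "grip_force" is the grip in N (left out, the last holds). Time passes only in rows, so rows that repeat a pose let the fingers close, or fill a call up. It gives the time, the measured TCP pose, the force, the opening and the grip force at its end, in the units of the state.
- env.state(): the state, without advancing time (a new reading comes with each control period).
- eyes.read_camera(name): name is "scene" or "side" or "wrist"; returns the picture (480x640x3 uint8, red, green, blue); there is no depth.
- eyes.get_calibration(name): a dict with "vfov" (degrees; the focal length in pixels is half the picture's height over the tangent of half this angle, whatever the lens; pixels are square), "cx", "cy" (the principal point, pixels), "xyz" and "rotation" of the camera in the world; the wrist camera has in their place "T_tool_cam" (4x4, takes a point from camera to tool coordinates, whose origin is the TCP and whose axes are the flange's). Camera axes: x right, y up, looking along -z (the intrinsics and any distortion apply to the point x, -y, -z); pixel columns grow to the right and rows downward; lengths in mm; the calibration is good to about 2 mm. The wrist camera is an equidistant fisheye: a pixel r from the principal point sees the ray r / f radians off the axis. A picture is of the moment at which its call begins: read the wrist's pose just before it. get_calibration takes no time and is no camera call.
- ticket.close_job(): hands the job in; it is judged then, once.
Trained networks look in the newest picture that a camera, given by its name, has taken for a name from the list of things; names that differ only in an ending like _2 or _b are one class to them, and where a whole thing is asked for, a point or a joint stands for the part that bears it (a point fixed in the world has none). Each returns a list of dicts, best first, with "score" (0 to 1); they miss things now and then, are a little off and sometimes report something else, mostly with a low value. They report only what shows in the picture. A call takes as long as a camera call. They do not tell look-alikes from the thing itself.
- spotter.recognise(query, camera): "bbox" ([left, top, width, height] in pixels, round what is visible of it).
- spotter.cut_out(query, camera): "region" (480x640 bool, what is visible of it) and "bbox" ([left, top, width, height] in pixels, round what is visible of it).
- spotter.pinpoint(query, camera): "at" ([column, row] in pixels: a listed point, or the origin of a listed thing).
The state is a dict: "t": time; "q": joint angles; "dq": joint speeds; "joint_efforts": joint torques, N m; "position": TCP position; "tool_rot": TCP orientation; "contact_force": force on the tool from outside, world axes, zero at the start; "moment": the same for the moment, N m; "grip_width": finger opening in mm; "grip_force": force on a finger pad.
Only numpy, scipy, OpenCV 4.12 (cv2) and the standard library are available. Lean on these libraries where they do the work, as an engineer would, in place of code of your own. Each camera call takes 0.05 s, during which the arm holds its last target. There are 200 camera calls.

TASK

Pack the sampling kit: stand the wide reagent bottle, the brown screw-cap bottle, the capped centrifuge tube and the spool of marking tape in the steel caddy, each upright on the floor of the pocket cut to its size (the spool in the oblong slot). Set each down gently without dropping or tipping it, and leave the two brown dropper bottles standing where they are, as they are not part of the kit.

Things in the scene. Friction and masses are not known exactly. Their poses are not given: they have to be found in the camera images.
- reagent_bottle: Belongs in the kit: clear wide reagent bottle with a blue screw cap, standing, 60 mm diameter, 95 mm tall; the straight body can be gripped 40 to 55 mm above its foot. 0.3 kg. Origin at the centre of its underside, z up.
- amber_bottle: Belongs in the kit: brown glass bottle with a white screw cap, standing, 45 mm diameter, 91 mm tall; the straight body can be gripped 40 to 55 mm above its foot. 0.14 kg. Origin at the centre of its underside, z up.
- capped_tube: Belongs in the kit: translucent plastic centrifuge tube with a blue screw cap, standing on its skirt; body 28 mm diameter, 108 mm tall, the cap 36 mm diameter from 92 mm up (grip it by the cap). 0.03 kg. Origin at the centre of its underside, z up.
- tape_spool: Belongs in the kit: spool of marking tape, standing on the edges of its two 64 mm flanges; 64 mm long along its x, 24 mm wide over the flanges along its y (grip it across this width), 64 mm tall. 0.12 kg. Origin at the centre of its underside, z up.
- dropper_a: Look-alike, not part of the kit: slim brown dropper bottle with a rubber teat, standing, 30 mm diameter, 89 mm tall. Origin at the centre of its underside, z up.
- dropper_b: Second look-alike, not part of the kit: slim brown dropper bottle with a rubber teat, standing, 30 mm diameter, 89 mm tall. Origin at the centre of its underside, z up. (Fixed and to be kept clear of: a microscope 340 mm tall, x 0.40 to 0.62, y -0.42 to -0.58, right of the caddy; a 185 mm pen cup at x 0.33, y -0.50; a 260 mm wash bottle behind at x 0.78, y -0.42.)
- pocket_large: Insert with the large round pocket, 76 mm diameter, for the reagent bottle. One of four grey 90 x 90 x 28 mm inserts lying two by two, in any order, in a low fixed steel caddy (190 x 190 mm, walls 34 mm high). Origin: centre of its underside, 4 mm above the worktop; x, y along its sides, z up. The pocket is central, 20 mm deep; floor 8 mm, mouth 28 mm above the origin.
- pocket_medium: Insert with the medium round pocket, 60 mm diameter, for the amber bottle. One of four grey 90 x 90 x 28 mm inserts lying two by two, in any order, in a low fixed steel caddy (190 x 190 mm, walls 34 mm high). Origin: centre of its underside, 4 mm above the worktop; x, y along its sides, z up. The pocket is central, 20 mm deep; floor 8 mm, mouth 28 mm above the origin.
- pocket_small: Insert with the small round pocket, 44 mm diameter, for the capped tube. One of four grey 90 x 90 x 28 mm inserts lying two by two, in any order, in a low fixed steel caddy (190 x 190 mm, walls 34 mm high). Origin: centre of its underside, 4 mm above the worktop; x, y along its sides, z up. The pocket is central, 20 mm deep; floor 8 mm, mouth 28 mm above the origin.
- pocket_slot: Insert with the oblong slot, 80 mm along its x and 40 mm along its y, for the tape spool. One of four grey 90 x 90 x 28 mm inserts lying two by two, in any order, in a low fixed steel caddy (190 x 190 mm, walls 34 mm high). Origin: centre of its underside, 4 mm above the worktop; x, y along its sides, z up. The pocket is central, 20 mm deep; floor 8 mm, mouth 28 mm above the origin.
Things that resemble listed ones, but are neither listed nor needed, are in the scene too. Leave any red look-alike of the amber_bottle alone.

How it is judged:
By the outcome, as a careful person would: the job done as asked, in the order asked, and still so for the second after the job is handed in, with the robot touching nothing.
It also fails if it takes over 102 s, if anything falls off the work surface, if the arm or the gripper's body presses on something with over 40 N, if the wrist force passes 120 N, or if a joint passes its speed limit or range.

## Working session

There is one attempt and no reset: what is moved stays moved. The work goes in short steps, Python scripts to look and compute and a tool call to move; the robot and the scene stay as the last step left them, time stands still between calls to the robot, and variables do not carry over. Pictures are saved under pics/ and viewed, at most 17 in all, crops included, and the job is handed in when it is done.

Besides the shell and the picture viewer there is one more tool, called after "Emit:" as name(argument=value, ...) on one line, values as JSON. play_rows: Moves the arm, as the interface text tells. Scaled input: -1 to 1 covers 0.25 m each way for a shift and 30 degrees each way for a turn. Its arguments: {"type":"object","properties":{"deltas":{"type":"array","items":{"type":"number","minimum":-1,"maximum":1}},"fingers":{"type":"number"},"grip_force":{"type":"number"}},"required":["deltas"]}

```bash
mkdir -p pics; cat > h.py <<'E'
import numpy as np, cv2
from plant import env, eyes, ticket, spotter
from scipy.spatial.transform import Rotation as R
def snap(cam,name=None):
    s=env.state(); im=eyes.read_camera(cam)
    if name: cv2.imwrite(f'pics/{name}.png',im[:,:,::-1])
    return im,s
def campose(cam,s=None):
    c=eyes.get_calibration(cam); 
    if cam=='wrist':
        T=np.eye(4);T[:3,:3]=R.from_quat(s['tool_rot']).as_matrix();T[:3,3]=s['position']
        T=T@np.array(c['T_tool_cam']);return c,T[:3,3],T[:3,:3]
    r=np.array(c['rotation'],float)
    r=R.from_quat(r).as_matrix() if r.size==4 else r.reshape(3,3)
    return c,np.array(c['xyz'],float),r
def ray(cam,px,s=None):
    c,o,r=campose(cam,s); f=240/np.tan(np.radians(c['vfov'])/2)
    u=np.array([px[0]-c['cx'],px[1]-c['cy']],float)
    if cam=='wrist':
        n=np.linalg.norm(u);th=n/f;d=np.r_[u/max(n,1e-9)*np.sin(th),np.cos(th)]
    else:
        D=np.array(c.get('distortion',c.get('dist',[0,0,0,0,0])),float)
        K=np.array([[f,0,c['cx']],[0,f,c['cy']],[0,0,1]])
        p=cv2.undistortPoints(np.array([[px]],float),K,D)[0,0];d=np.r_[p,1]
    return o,r@(d*[1,-1,-1])
def at_z(cam,px,z,s=None):
    o,d=ray(cam,px,s);return o+d*(z-o[2])/d[2]
def proj(cam,P,s=None):
    c,o,r=campose(cam,s); f=240/np.tan(np.radians(c['vfov'])/2)
    v=(r.T@(np.array(P,float)-o))*[1,-1,-1]
    if cam=='wrist':
        n=np.hypot(v[0],v[1]);th=np.arctan2(n,v[2]);return np.array([c['cx'],c['cy']])+f*th*v[:2]/max(n,1e-9)
    D=np.array(c.get('distortion',c.get('dist',[0,0,0,0,0])),float)
    K=np.array([[f,0,c['cx']],[0,f,c['cy']],[0,0,1]])
    return cv2.projectPoints(v[None],np.zeros(3),np.zeros(3),K,D)[0][0,0]
E
python3 - <<'E'
from h import *
s=env.state();print({k:np.round(v,3) for k,v in s.items()})
for c in('scene','side','wrist'):
    print(c,eyes.get_calibration(c)); snap(c,c+'0')
N=['reagent_bottle','amber_bottle','capped_tube','tape_spool','dropper_a','pocket_large','pocket_medium','pocket_small','pocket_slot']
for n in N:
    z=4 if 'pocket' in n else 0
    for c in('scene','side'):
        for d in spotter.pinpoint(n,c)[:4]:
            if d['score']>.25: print(n,c,round(d['score'],2),np.round(d['at']),np.round(at_z(c,d['at'],z)))
E
```

```text
{'t': np.float64(0.0), 'q': array([ 1.151,  0.537, -0.004,  1.539,  0.003,  1.067, -0.071]), 'dq': array([-0.001,  0.001,  0.001, -0.   ,  0.   ,  0.001, -0.001]), 'joint_efforts': array([-0.0000e+00, -5.7097e+01,  9.9100e-01, -2.5160e+01, -5.6000e-02,
        1.8000e-02,  0.0000e+00]), 'position': array([ 224.919, -609.188,  237.838]), 'tool_rot': array([ 0.984,  0.176, -0.   , -0.001]), 'contact_force': array([ 0.43 ,  0.394, -0.355]), 'moment': array([ 0.04 , -0.02 , -0.009]), 'grip_force': np.float64(0.0), 'grip_width': np.float64(88.202)}
scene {'vfov': 55.161098163557874, 'cx': 318.77054832995805, 'cy': 235.2174947559957, 'xyz': array([ 19.39000271, 617.01542304, 807.22621179]), 'rotation': array([-0.13871955,  0.3379746 ,  0.86709297, -0.33864411])}
side {'vfov': 52.32630431462913, 'cx': 320.40788117247837, 'cy': 238.89302273846687, 'xyz': array([584.10979264, 997.13180841, 622.39568737]), 'rotation': array([0.02535228, 0.47152745, 0.88121798, 0.02177163])}
wrist {'vfov': 65.70646984690485, 'cx': 318.2495027048753, 'cy': 235.42816219471607, 'T_tool_cam': array([[ 7.40838968e-0
[... 1048 characters left out ...]
.]
dropper_a scene 0.89 [348. 266.] [424. 100.   0.]
dropper_a scene 0.52 [452. 197.] [ 374. -253.   -0.]
dropper_a side 0.65 [361. 245.] [421.  93.   0.]
dropper_a side 0.56 [362. 182.] [ 375. -218.    0.]
pocket_large scene 0.79 [381. 187.] [ 531. -159.    4.]
pocket_large scene 0.31 [313. 296.] [423. 214.   4.]
pocket_large scene 0.27 [282. 324.] [422. 306.   4.]
pocket_medium scene 0.8 [360. 170.] [ 618. -178.    4.]
pocket_medium side 0.76 [279. 185.] [ 609. -196.    4.]
pocket_small scene 0.63 [387. 157.] [ 597. -271.    4.]
pocket_small side 0.65 [283. 172.] [ 596. -280.    4.]
pocket_slot scene 0.69 [407. 173.] [ 513. -251.    4.]
pocket_slot side 0.71 [312. 173.] [ 513. -272.    4.]
```

View pics/scene0.png

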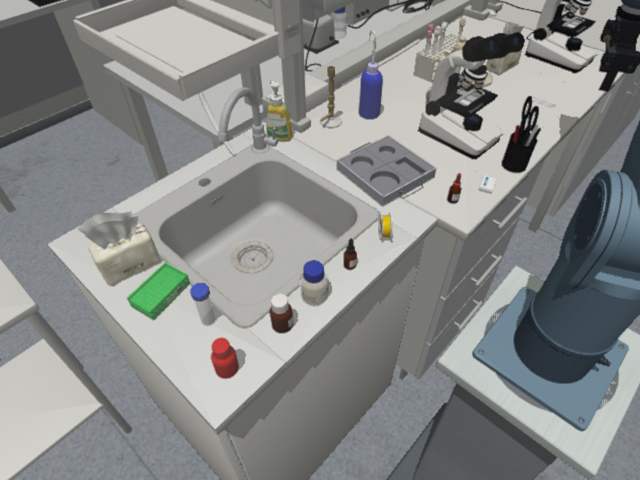

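View pics/side0.png

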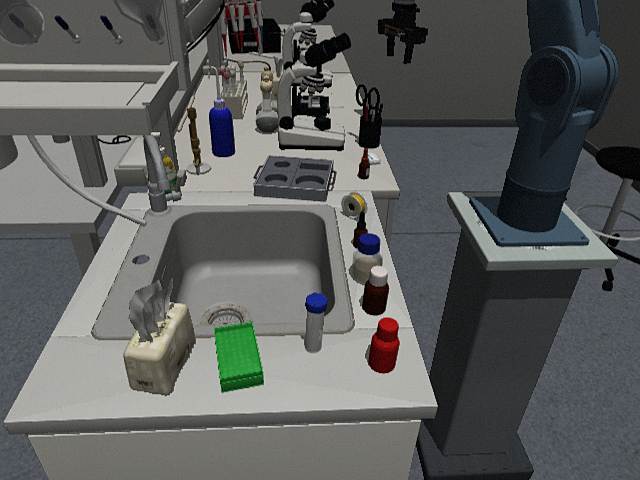

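View pics/wrist0.png

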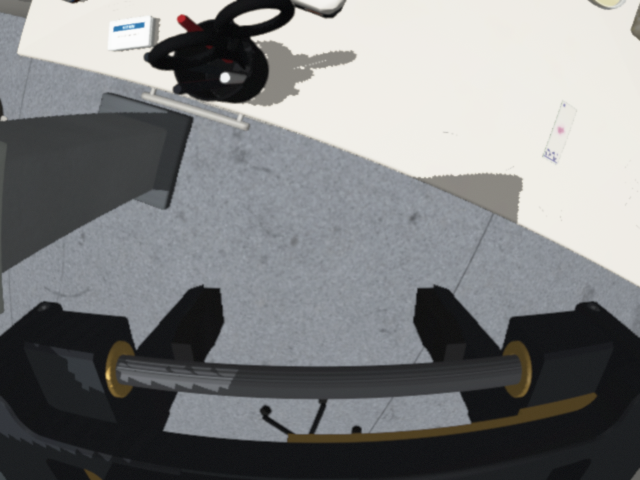

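The scene picture shows, along the front edge of the bench: the red look-alike (225,358), which I leave alone, the amber bottle with the white cap (281,313), the reagent bottle (314,283), dropper (350,254) and spool (387,226). The tube is at (203,303), the second dropper at (455,188) and the caddy at (386,168). The side view agrees with this. The wrist view shows only the pen cup and the bench edge, so I'm raising the arm and going above the caddy to measure from there.

Emit:
play_rows(deltas=[0.02,0.1,0.25,0,0,0,0.06,0.3,0.45,0,0,0,0.12,0.5,0.6,0,0,0,0.18,0.7,0.6,0,0,0,0.25,0.85,0.6,0,0,0,0.32,1,0.6,0,0,0,0.32,1,0.6,0,0,0,0.32,1,0.6,0,0,0], fingers=1)

```text
t: 2.05
position: [304.7, -360.5, 388.9]
tool_rot: [0.984, 0.176, -0.0, 0.0]
contact_force: [-0.9, -1.0, 0.5]
grip_width: 88.1
grip_force: 0.0
```

Emit:
play_rows(deltas=[0.2,0.13,0,0,0,0,0.4,0.26,0,0,0,0,0.6,0.4,0,0,0,0,0.8,0.52,0,0,0,0,1,0.64,0,0,0,0,1,0.64,0,0,0,0,1,0.64,0,0,0,0,1,0.64,0,0,0,0])

```text
t: 3.05
position: [554.0, -202.0, 388.8]
tool_rot: [0.985, 0.174, -0.0, 0.0]
contact_force: [0.9, -0.6, 0.1]
grip_width: 88.1
grip_force: 0.0
```

```bash
python3 - <<'E'
from h import *
im,s=snap('wrist','w1'); print(s['t'],np.round(s['position']),np.round(s['tool_rot'],3),np.round(s['q'],2))
for n in ['tape_spool','dropper_a','pocket_large','pocket_medium','pocket_small','pocket_slot']:
    for d in spotter.pinpoint(n,'wrist')[:2]:
        if d['score']>.25: print(n,round(d['score'],2),np.round(d['at']),np.round(at_z('wrist',d['at'],4 if 'pock' in n else 0,s)))
E
```

```text
3.05 [ 554. -202.  389.] [ 0.985  0.174 -0.     0.   ] [ 0.51  0.33 -0.32  1.49  0.11  1.33 -1.04]
tape_spool 0.72 [187. 214.] [429. -31.   0.]
dropper_a 0.97 [121. 193.] [424.  89.   0.]
dropper_a 0.75 [306. 290.] [ 372. -248.    0.]
pocket_large 0.57 [289. 181.] [ 530. -166.    4.]
pocket_medium 0.74 [315. 126.] [ 617. -174.    4.]
pocket_small 0.56 [376. 161.] [ 601. -273.    4.]
pocket_slot 0.57 [342. 212.] [ 513. -254.    4.]
```

View pics/w1.png

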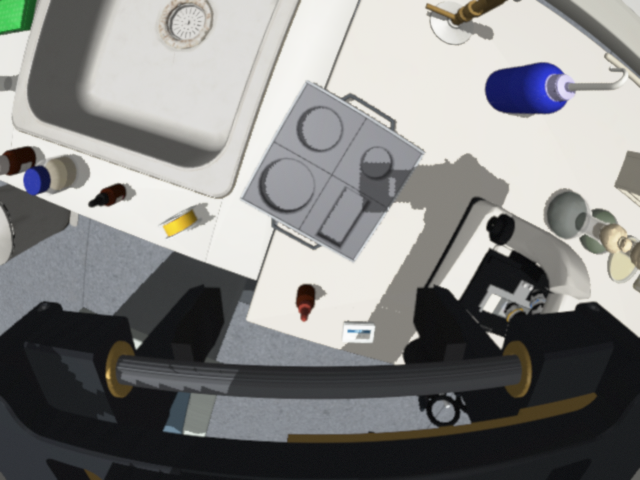

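Wrist view: the caddy corners are near (241,199), (313,81), (424,153) and (356,261). The pockets are large (287,184), medium (319,128), small (377,162) and slot (344,216); the spool is at (180,222). Next I'll build rectified top views to refine the caddy pose and the spool's yaw.

```bash
cat >> h.py <<'E'
def ortho(im,cam,s,cx,cy,z,half,ppm):
    # up = +x, left = +y ; pixel (u,v): y=cy+half-u/ppm, x=cx+half-v/ppm
    n=int(2*half*ppm); m=np.zeros((n,n,2),np.float32)
    for v in range(0,n):
        for u in range(0,n): m[v,u]=proj(cam,[cx+half-v/ppm,cy+half-u/ppm,z],s)
    return cv2.remap(im,m[...,0],m[...,1],cv2.INTER_CUBIC)
E
python3 - <<'E'
from h import *
s=env.state(); im=cv2.imread('pics/w1.png')
a=ortho(im,'wrist',s,563,-215,32,133,1.5)   # 399
b=ortho(im,'wrist',s,429,-35,64,66,3)[:399] # 396
def grid(o,cx,cy,half,ppm,st):
    for k in range(-300,700,st):
        v=int((cx+half-k)*ppm); u=int((cy+half-k)*ppm)
        if 0<=v<o.shape[0]: cv2.line(o,(0,v),(6,v),(0,0,255),1);cv2.putText(o,str(k),(8,v+4),0,.35,(0,0,255),1)
        if 0<=u<o.shape[1]: cv2.line(o,(u,0),(u,6),(0,0,255),1);cv2.putText(o,str(k),(u-10,18),0,.35,(0,0,255),1)
grid(a,563,-215,133,1.5,20);grid(b,429,-35,66,3,10)
o=np.zeros((399,799,3),np.uint8);o[:a.shape[0],:a.shape[1]]=a;o[:b.shape[0],403:403+b.shape[1]]=b[:, :396]
cv2.imwrite('pics/ortho1.png',o)
E
```

```text
Traceback (most recent call last):
  File "h.py", line 40, in ortho
    for u in range(0,n): m[v,u]=proj(cam,[cx+half-v/ppm,cy+half-u/ppm,z],s)
                                ~~~~^^^^^^^^^^^^^^^^^^^^^^^^^^^^^^^^^^^^^^^
  File "h.py", line 29, in proj
    c,o,r=campose(cam,s); f=240/np.tan(np.radians(c['vfov'])/2)
          ~~~~~~~^^^^^^^
  File "h.py", line 9, in campose
    c=eyes.get_calibration(cam);
ValueError: time passes only in moves, steps and waits
```

Calibration calls are rate-limited, so I'll cache them and vectorise.

```bash
python3 - <<'E'
t=open('h.py').read()
t=t.replace("c=eyes.get_calibration(cam); \n","c=calib(cam)\n").replace("def campose","import functools\n@functools.lru_cache(None)\ndef calib(cam): return eyes.get_calibration(cam)\ndef campose")
i=t.index("    n=int(2*half*ppm)")
t=t[:i]+'''    n=int(2*half*ppm); v,u=np.mgrid[:n,:n]
    P=np.stack([cx+half-v/ppm,cy+half-u/ppm,np.full((n,n),float(z))],-1)
    c,o,r=campose(cam,s); f=240/np.tan(np.radians(c['vfov'])/2)
    q=((P-o)@r)*[1,-1,-1]; h=np.hypot(q[...,0],q[...,1])
    k=f*np.arctan2(h,q[...,2])/h if cam=='wrist' else f/q[...,2]
    return cv2.remap(im,(c['cx']+k*q[...,0]).astype(np.float32),(c['cy']+k*q[...,1]).astype(np.float32),cv2.INTER_CUBIC)
def grid(o,cx,cy,half,ppm,st):
    for k in range(-300,700,st):
        v=int((cx+half-k)*ppm); u=int((cy+half-k)*ppm)
        if 0<=v<o.shape[0]: cv2.line(o,(0,v),(6,v),(0,0,255),1);cv2.putText(o,str(k),(8,v+4),0,.35,(0,0,255),1)
        if 0<=u<o.shape[1]: cv2.line(o,(u,0),(u,6),(0,0,255),1);cv2.putText(o,str(k),(u-10,18),0,.35,(0,0,255),1)
'''
open('h.py','w').write(t)
E
python3 - <<'E'
from h import *
s=env.state(); im=cv2.imread('pics/w1.png')
print(s['t'])
a=ortho(im,'wrist',s,563,-215,32,133,1.5)
b=ortho(im,'wrist',s,429,-35,64,66,3)
grid(a,563,-215,133,1.5,20);grid(b,429,-35,66,3,10)
o=np.zeros((399,799,3),np.uint8);o[:a.shape[0],:a.shape[1]]=a[:399,:399];o[:b.shape[0],403:403+b.shape[1]]=b[:, :396]
cv2.imwrite('pics/ortho1.png',o)
E
```

```text
3.4
```

View pics/ortho1.png

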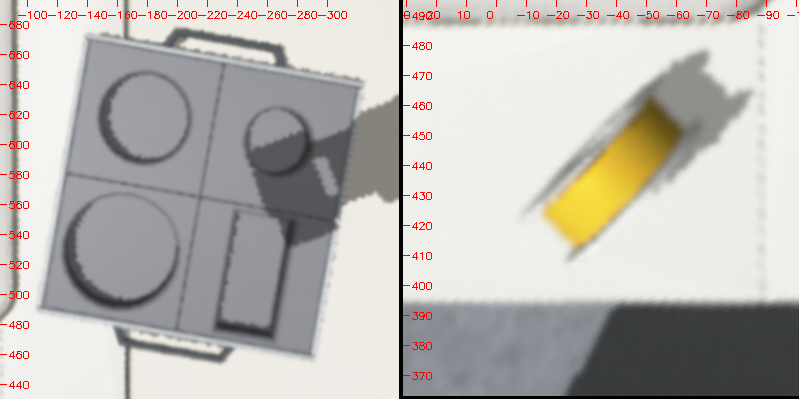

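Fit from the rectified view: caddy centre about (566,-216), yaw -10.3°. Pocket centres are large (529,-163), medium (618.5,-179), small (602,-268.5) and slot (513,-252.5), with the slot's long axis at -10°. The spool is near (430,-33), long axis about -43.5°. Next I hover over the spool.

Emit:
play_rows(deltas=[-0.06,0.09,-0.07,0,0,-0.15,-0.13,0.18,-0.15,0,0,-0.32,-0.2,0.28,-0.24,0,0,-0.5,-0.27,0.38,-0.33,0,0,-0.66,-0.35,0.48,-0.42,0,0,-0.82,-0.42,0.57,-0.5,0,0,-1,-0.48,0.65,-0.57,0,0,-1,-0.5,0.68,-0.6,0,0,-1])

```text
t: 4.4
position: [429.2, -28.9, 238.2]
tool_rot: [0.996, -0.084, -0.001, 0.0]
contact_force: [1.1, -0.0, -0.0]
grip_width: 88.0
grip_force: 0.0
```

Emit:
play_rows(deltas=[0,0,-0.05,0,0,-0.33,0,0,-0.1,0,0,-0.66,0,0,-0.15,0,0,-1,0,0,-0.15,0,0,-1,0,0,-0.15,0,0,-1,0,0,-0.15,0,0,-1,0,0,-0.15,0,0,-1,0,0,-0.15,0,0,-1])

```text
t: 5.4
position: [430.3, -29.8, 201.4]
tool_rot: [0.941, -0.34, 0.0, -0.0]
contact_force: [-0.1, 0.1, 0.4]
grip_width: 88.1
grip_force: 0.0
```

```bash
python3 - <<'E'
from h import *
im,s=snap('wrist'); im=im[:,:,::-1].copy(); print(s['t'],np.round(s['position']),np.round(s['tool_rot'],3),np.round(s['q'],2))
d=spotter.cut_out('tape_spool','wrist')[0];p=spotter.pinpoint('tape_spool','wrist')[0]
print(d['score'],d['bbox'],p['score'],p['at'],at_z('wrist',p['at'],0,s))
b=ortho(im,'wrist',s,430,-33,64,66,3);m=ortho(d['region'].astype(np.uint8)*255,'wrist',s,430,-33,64,66,3)
cs=cv2.findContours((m>127).astype(np.uint8),0,2)[0];r=cv2.minAreaRect(max(cs,key=cv2.contourArea))
print('rect',496-r[0][1]/3,33-r[0][0]/3,np.array(r[1])/3,r[2],'cam',campose('wrist',s)[1])
cv2.drawContours(b,cs,-1,(0,255,0),1)
grid(b,430,-33,66,3,10);cv2.imwrite('pics/sp1.png',b)
E
```

```text
5.4 [430. -30. 201.] [ 0.941 -0.34   0.    -0.   ] [ 0.21  0.23 -0.28  2.11  0.09  0.81 -2.39]
0.83 [309.8, 177.9, 34.2, 78.5] 0.51 [166.8, 332.0] [4.27015048e+02 2.04690077e+02 5.68434189e-14]
rect 429.78761800130206 -36.71500651041667 [25.06494395 58.81455485] 44.648494720458984 cam [492.91740618 -81.94968369 345.9595007 ]
```

View pics/sp1.png

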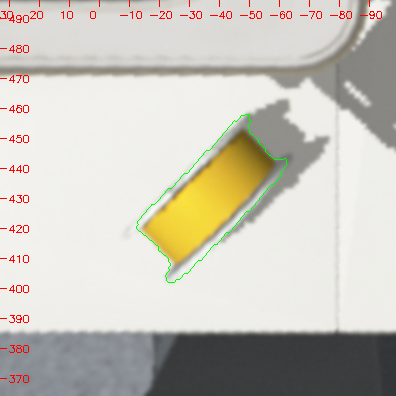

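The spool fits at (428,-34.5), long axis -44.7°, and 25 mm wide as expected. I'll descend and grip across it.

Emit:
play_rows(deltas=[-0.01,-0.019,-0.1,0,0,-0.17,-0.01,-0.019,-0.22,0,0,-0.17,-0.01,-0.019,-0.36,0,0,-0.17,-0.01,-0.019,-0.5,0,0,-0.17,-0.01,-0.019,-0.62,0,0,-0.17,-0.01,-0.019,-0.69,0,0,-0.17,-0.01,-0.019,-0.71,0,0,-0.17,-0.01,-0.019,-0.71,0,0,-0.17])

```text
t: 6.55
position: [427.8, -34.5, 23.9]
tool_rot: [0.924, -0.381, -0.0, 0.0]
contact_force: [0.0, -0.5, 0.6]
grip_width: 88.2
grip_force: 0.0
```

Emit:
play_rows(deltas=[0,0,0,0,0,0,0,0,0,0,0,0,0,0,0,0,0,0,0,0,0,0,0,0,0,0,0,0,0,0,0,0,0,0,0,0,0,0,0,0,0,0,0,0,0,0,0,0], fingers=0, grip_force=15)

```text
t: 7.55
position: [427.7, -34.5, 23.7]
tool_rot: [0.924, -0.381, -0.0, 0.0]
contact_force: [-0.4, -0.2, 0.0]
grip_width: 23.9
grip_force: 15.0
```

Emit:
play_rows(deltas=[0,0,0.1,0,0,0,0,0,0.28,0,0,0,0.02,-0.05,0.44,0,0,0.1,0.09,-0.23,0.52,0,0,0.32,0.17,-0.44,0.52,0,0,0.6,0.26,-0.66,0.52,0,0,0.85,0.32,-0.82,0.52,0,0,1,0.34,-0.871,0.52,0,0,1])

```text
t: 8.55
position: [512.4, -255.4, 153.2]
tool_rot: [0.991, -0.131, -0.0, 0.0]
contact_force: [-1.1, 0.9, -1.1]
grip_width: 23.8
grip_force: 15.0
```

Emit:
play_rows(deltas=[0,0,0,0,0,0.15,0,0,0,0,0,0.15,0,0,-0.1,0,0,0.15,0,0,-0.2,0,0,0.15,0,0,-0.2,0,0,0.15,0,0,-0.2,0,0,0.15,0,0,-0.2,0,0,0.15,0,0,-0.2,0,0,0.15])

```text
t: 9.55
position: [513.1, -252.4, 104.5]
tool_rot: [0.996, -0.09, 0.001, 0.0]
contact_force: [0.3, -0.1, -1.6]
grip_width: 23.6
grip_force: 15.0
```

```bash
python3 - <<'E'
from h import *
im,s=snap('wrist'); im=im[:,:,::-1].copy(); print(s['t'],np.round(s['position'],1),np.round(s['tool_rot'],3),np.round(s['q'],2),s['grip_width'])
o=np.hstack([ortho(im,'wrist',s,513,-252,32,66,3)]);grid(o,513,-252,66,3,10)
side=eyes.read_camera('scene')[100:260,300:500,::-1]
o=np.hstack([o,cv2.resize(side,(400,320))[:396] if 0 else cv2.copyMakeBorder(cv2.resize(side,(400,320)),0,76,0,0,0)]);cv2.imwrite('pics/slot1.png',o)
print(np.round(s['contact_force'],1))
E
```

```text
9.55 [ 513.1 -252.4  104.5] [ 0.996 -0.09   0.001  0.   ] [ 0.61  0.6  -0.31  1.83  0.26  0.74 -1.59] 23.551517371485456
[ 0.3 -0.1 -1.6]
```

View pics/slot1.png

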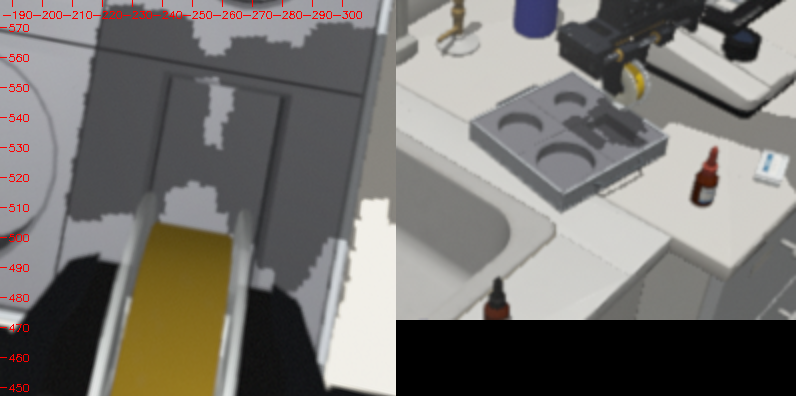

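The slot's front edge puts its centre at about (512,-253.7), so the spool is aligned. I'll lower it gently.

Emit:
play_rows(deltas=[-0.004,-0.005,-0.05,0,0,0,-0.004,-0.005,-0.11,0,0,0,-0.004,-0.005,-0.17,0,0,0,-0.004,-0.005,-0.22,0,0,0,-0.004,-0.005,-0.25,0,0,0,-0.004,-0.005,-0.264,0,0,0,-0.004,-0.005,-0.27,0,0,0,-0.004,-0.005,-0.272,0,0,0])

```text
t: 10.65
position: [512.0, -253.6, 36.0]
tool_rot: [0.996, -0.09, 0.0, 0.0]
contact_force: [-0.1, 0.5, -2.2]
grip_width: 24.0
grip_force: 15.0
```

Emit:
play_rows(deltas=[0,0,-0.002,0,0,0,0,0,-0.004,0,0,0,0,0,-0.006,0,0,0,0,0,-0.006,0,0,0,0,0,-0.006,0,0,0,0,0,-0.006,0,0,0,0,0,-0.006,0,0,0,0,0,-0.006,0,0,0])

```text
t: 11.65
position: [512.3, -253.8, 35.5]
tool_rot: [0.996, -0.09, 0.001, 0.0]
contact_force: [-1.1, 0.8, 8.9]
grip_width: 24.0
grip_force: 15.0
```

Emit:
play_rows(deltas=[0,0,0,0,0,0,0,0,0,0,0,0,0,0,0,0,0,0,0,0,0,0,0,0,0,0,0,0,0,0,0,0,0.02,0,0,0,0,0,0.06,0,0,0,0,0,0.12,0,0,0], fingers=0.5)

```text
t: 12.65
position: [511.7, -253.4, 65.1]
tool_rot: [0.996, -0.09, -0.0, -0.0]
contact_force: [-0.1, 0.2, 0.5]
grip_width: 44.0
grip_force: 0.0
```

Emit:
play_rows(deltas=[0,0,0.15,0,0,0,0,0,0.35,0,0,0,-0.02,0.1,0.5,0,0,0.15,-0.05,0.3,0.58,0,0,0.35,-0.08,0.5,0.6,0,0,0.55,-0.12,0.68,0.6,0,0,0.75,-0.16,0.85,0.6,0,0,0.9,-0.2,1,0.6,0,0,1])

```text
t: 13.65
position: [461.4, -1.9, 215.4]
tool_rot: [0.985, 0.172, 0.001, 0.0]
contact_force: [-0.1, 0.0, 0.2]
grip_width: 44.0
grip_force: 0.0
```

```bash
python3 - <<'E'
from h import *
im,s=snap('scene'); im=im[:,:,::-1];print(s['t'],np.round(s['position'],1),np.round(s['q'],2),s['grip_width'])
o=np.hstack([cv2.resize(im[110:230,320:450],(390,360),interpolation=2),cv2.resize(im[250:380,190:330],(390,360),interpolation=2)]);cv2.imwrite('pics/c2.png',o)
E
```

```text
13.65 [461.4  -1.9 215.4] [ 0.41  0.3  -0.58  2.02  0.22  0.88 -1.52] 44.04005345822073
```

View pics/c2.png

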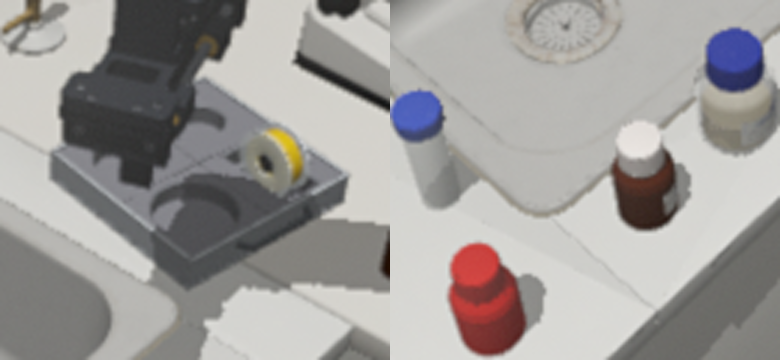

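The spool stands in the slot. The crop confirms the amber bottle is the one with the brown body and white cap at scene (282,312). The all-red one at (225,358) is the look-alike and stays. Moving to the amber bottle.

Emit:
play_rows(deltas=[-0.02,0.2,0,0,0,0.15,-0.04,0.4,0,0,0,0.35,-0.06,0.6,0,0,0,0.55,-0.08,0.8,0,0,0,0.75,-0.1,1,0,0,0,1,-0.14,1,0,0,0,1,-0.14,1,0,0,0,1,-0.14,1,0,0,0,1], fingers=1)

```text
t: 14.7
position: [427.4, 244.7, 214.4]
tool_rot: [0.908, 0.419, 0.0, 0.001]
contact_force: [0.4, -0.1, 0.1]
grip_width: 88.3
grip_force: 0.0
```

```bash
python3 - <<'E'
from h import *
im,s=snap('wrist','w3'); print(s['t'],np.round(s['position'],1),np.round(s['tool_rot'],3),np.round(s['q'],2),s['grip_width'])
for n,h,w in (('amber_bottle',91,45),('reagent_bottle',95,60),('capped_tube',108,36)):
    for d in spotter.pinpoint(n,'wrist')[:2]: print(n,'pin',round(d['score'],2),np.round(d['at']),np.round(at_z('wrist',d['at'],0,s),1))
    for d in spotter.recognise(n,'wrist')[:2]: print('   box',round(d['score'],2),np.round(d['bbox']))
E
```

```text
14.7 [427.4 244.7 214.4] [0.908 0.419 0.    0.001] [ 0.01  0.4  -0.76  1.94  0.34  0.94 -1.63] 88.27710357331064
amber_bottle pin 0.78 [276. 153.] [427.4 306.7   0. ]
amber_bottle pin 0.58 [191.  48.] [435.1 444.3   0. ]
   box 0.6 [134.  16.  77.  55.]
reagent_bottle pin 0.82 [340. 228.] [425.7 208.8   0. ]
   box 0.76 [312. 200.  67.  90.]
   box 0.17 [290.   1.  33.  16.]
capped_tube pin 0.68 [308.   2.] [547.8 400.5   0. ]
   box 0.88 [290.   2.  30.  16.]
```

View pics/w3.png

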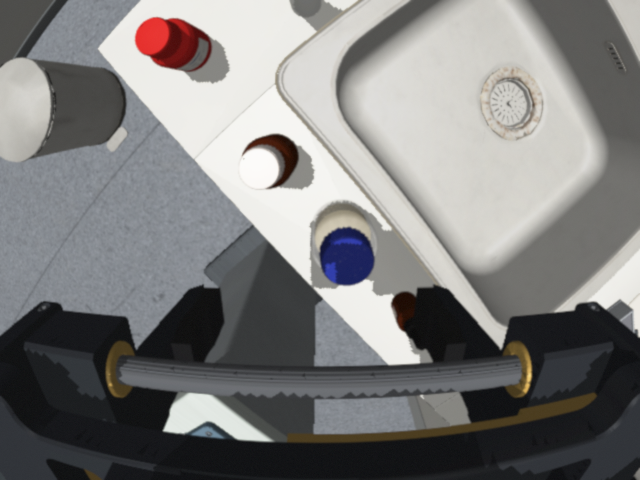

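Wrist view: the white cap (amber) is at (262,167), the blue reagent cap at (347,257) and the red look-alike at (160,40). I'll cross-check the base points against the cap centres.

```bash
python3 - <<'E'
from h import *
s=env.state(); im=cv2.imread('pics/w3.png')[:,:,::-1].astype(int)
r,g,b=im[...,0],im[...,1],im[...,2]
for n,m,z,box in (('amber',(r>150)&(g>150)&(b>150),91,(150,195,235,290)),('reagent',(b>90)&(b>r*1.8),95,(210,300,300,400))):
    k=np.zeros_like(m);k[box[0]:box[1],box[2]:box[3]]=m[box[0]:box[1],box[2]:box[3]]
    N,l,st,c=cv2.connectedComponentsWithStats(k.astype(np.uint8)); i=1+np.argmax(st[1:,4])
    print(n,c[i],st[i],np.round(at_z('wrist',c[i],z,s),1),np.round(at_z('wrist',c[i],z-8,s),1))
E
```

```text
amber [256.75668724 173.09207819] [ 235  150   55   45 1944] [419.5 307.1  91. ] [417.7 307.   83. ]
reagent [346.93767086 260.33351558] [ 324  236   49   48 1829] [427.4 212.8  95. ] [425.8 209.9  87. ]
```

Emit:
play_rows(deltas=[0,0.12,0,0,0,0,0,0.242,0,0,0,0,0,0.242,-0.1,0,0,0,0,0.242,-0.26,0,0,0,0,0.242,-0.43,0,0,0,0,0.242,-0.58,0,0,0,0,0.242,-0.69,0,0,0,0,0.242,-0.72,0,0,0])

```text
t: 16.05
position: [425.8, 306.4, 32.7]
tool_rot: [0.907, 0.42, -0.001, 0.0]
contact_force: [-1.4, -0.2, 0.4]
grip_width: 88.1
grip_force: 0.0
```

Emit:
play_rows(deltas=[0,0,0,0,0,0,0,0,0,0,0,0,0,0,0,0,0,0,0,0,0,0,0,0,0,0,0,0,0,0,0,0,0,0,0,0,0,0,0,0,0,0,0,0,0,0,0,0], fingers=0, grip_force=20)

```text
t: 17.05
position: [426.9, 307.2, 34.5]
tool_rot: [0.908, 0.42, 0.0, 0.0]
contact_force: [-0.4, -1.0, 5.2]
grip_width: 43.5
grip_force: 20.0
```

Emit:
play_rows(deltas=[0,0,0.12,0,0,0,0,0,0.32,0,0,0,0,0,0.5,0,0,0,0,-0.18,0.6,0,0,0,0,-0.4,0.6,0,0,0,0,-0.62,0.6,0,0,0,0,-0.82,0.6,0,0,0,0,-1,0.6,0,0,0])

```text
t: 18.05
position: [426.0, 54.9, 183.8]
tool_rot: [0.908, 0.42, -0.0, 0.0]
contact_force: [0.7, 0.0, -1.5]
grip_width: 43.7
grip_force: 20.0
```

Emit:
play_rows(deltas=[0.1,-0.15,0,0,0,0,0.24,-0.32,0,0,0,0,0.4,-0.5,0,0,0,0,0.55,-0.68,0,0,0,0,0.68,-0.84,0,0,0,0,0.75,-0.93,0,0,0,0,0.766,-0.944,0,0,0,0,0.766,-0.944,0,0,0,0])

```text
t: 19.05
position: [617.6, -177.8, 183.6]
tool_rot: [0.907, 0.42, -0.0, -0.001]
contact_force: [0.2, 0.5, -1.6]
grip_width: 43.8
grip_force: 20.0
```

Emit:
play_rows(deltas=[0,0,-0.05,0,0,0,0,0,-0.12,0,0,0,0,0,-0.2,0,0,0,0,0,-0.26,0,0,0,0,0,-0.3,0,0,0,0,0,-0.32,0,0,0,0,0,-0.32,0,0,0,0,0,-0.32,0,0,0])

```text
t: 20.05
position: [618.7, -179.0, 104.8]
tool_rot: [0.908, 0.42, 0.0, 0.0]
contact_force: [-0.9, 0.3, -1.3]
grip_width: 43.6
grip_force: 20.0
```

```bash
python3 - <<'E'
from h import *
im,s=snap('wrist'); im=im[:,:,::-1]; print(s['t'],np.round(s['position'],1),np.round(s['tool_rot'],3),np.round(s['q'],2),s['grip_width'],np.round(s['contact_force'],1))
o=ortho(im,'wrist',s,600,-190,32,100,2);grid(o,600,-190,100,2,20)
sc=eyes.read_camera('scene')[90:220,310:450,::-1]
sc=cv2.resize(sc,(390,362),interpolation=2)
cv2.imwrite('pics/amb.png',np.hstack([o,cv2.copyMakeBorder(sc,0,38,0,0,0)]))
E
```

```text
20.05 [ 618.7 -179.   104.8] [0.908 0.42  0.    0.   ] [ 0.59  0.76 -0.56  1.62  0.48  0.9  -0.85] 43.56909675100565 [-0.9  0.3 -1.3]
```

View pics/amb.png

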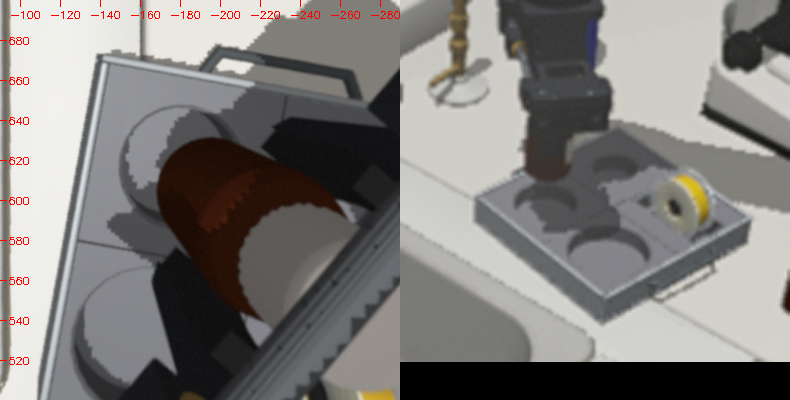

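Medium pocket's centre measures (617,-179.5), and the bottle is lined up above it. Lowering.

Emit:
play_rows(deltas=[-0.004,0,-0.05,0,0,0,-0.004,0,-0.1,0,0,0,-0.004,0,-0.15,0,0,0,-0.004,0,-0.19,0,0,0,-0.004,0,-0.215,0,0,0,-0.004,0,-0.226,0,0,0,-0.004,0,-0.23,0,0,0,-0.004,0,-0.234,0,0,0])

```text
t: 21.15
position: [617.5, -179.0, 46.5]
tool_rot: [0.908, 0.42, 0.0, 0.0]
contact_force: [-4.0, 0.8, 8.4]
grip_width: 43.8
grip_force: 20.0
```

Emit:
play_rows(deltas=[0,0,0,0,0,0,0,0,0,0,0,0,0,0,0,0,0,0,0,0,0,0,0,0,0,0,0.02,0,0,0,0,0,0.1,0,0,0,0,0,0.22,0,0,0,0,0,0.4,0,0,0], fingers=0.75)

```text
t: 22.15
position: [616.7, -178.9, 147.2]
tool_rot: [0.907, 0.42, -0.0, -0.0]
contact_force: [0.5, -0.1, 0.1]
grip_width: 66.0
grip_force: 0.0
```

Emit:
play_rows(deltas=[0,0,0.15,0,0,0,-0.1,0.12,0.25,0,0,0,-0.24,0.28,0.27,0,0,0,-0.4,0.46,0.27,0,0,0,-0.54,0.64,0.27,0,0,0,-0.66,0.8,0.27,0,0,0,-0.74,0.95,0.27,0,0,0,-0.764,1,0.27,0,0,0], fingers=1)

```text
t: 23.15
position: [425.4, 73.0, 214.5]
tool_rot: [0.907, 0.422, 0.001, 0.001]
contact_force: [-0.0, 0.9, 0.4]
grip_width: 88.1
grip_force: 0.0
```

Emit:
play_rows(deltas=[0,0.15,0,0,0,0,0,0.36,0,0,0,0,0,0.5,0,0,0,0,0,0.555,0,0,0,0,0,0.555,-0.1,0,0,0,0,0.555,-0.2,0,0,0,0,0.555,-0.2,0,0,0,0,0.555,-0.2,0,0,0])

```text
t: 24.15
position: [427.0, 209.3, 164.0]
tool_rot: [0.908, 0.419, 0.0, 0.0]
contact_force: [1.2, -0.1, -0.2]
grip_width: 87.9
grip_force: 0.0
```

```bash
python3 - <<'E'
from h import *
im,s=snap('wrist'); o=im[:,:,::-1]; print(s['t'],np.round(s['position'],1),np.round(s['tool_rot'],3),np.round(s['q'],2))
for d in spotter.pinpoint('reagent_bottle','wrist')[:1]: print(d['score'],d['at'],np.round(at_z('wrist',d['at'],0,s),1))
sc=eyes.read_camera('scene')[90:220,310:450,::-1]
sc=cv2.resize(sc,(390,362),interpolation=2)
w=cv2.resize(o[60:400,120:520],(400,340))
cv2.imwrite('pics/rg.png',np.hstack([cv2.copyMakeBorder(w,0,22,0,0,0),sc]))
im=im.astype(int);r,g,b=im[...,0],im[...,1],im[...,2];m=((b>60)&(b>r*1.8)).astype(np.uint8)
N,l,st,c=cv2.connectedComponentsWithStats(m)
for i in range(1,N):
    if st[i,4]>600: print(c[i],st[i],np.round(at_z('wrist',c[i],93,s),1))
E
```

```text
24.15 [427.  209.3 164. ] [0.908 0.419 0.    0.   ] [ 0.07  0.46 -0.76  2.02  0.43  0.82 -1.64]
0.67 [318.9, 215.6] [426.3 207.5   0. ]
[317.90919314 246.9080686 ] [ 287  211   65   71 3557] [429. 212.  93.]
```

View pics/rg.png

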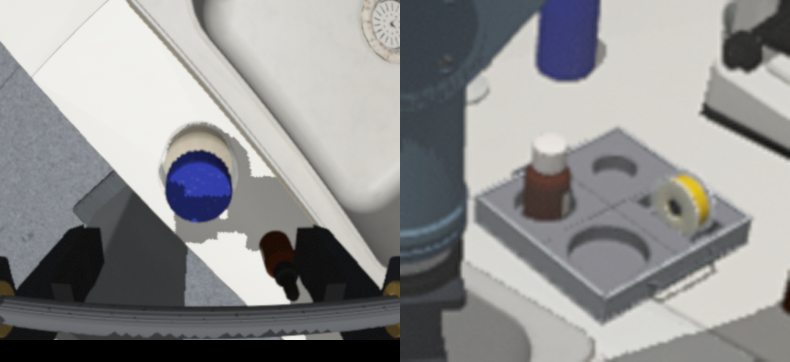

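The amber bottle stands in its pocket. The gripper is centred over the reagent bottle, so I'll descend and grip.

Emit:
play_rows(deltas=[0,0,-0.06,0,0,0,0,0,-0.16,0,0,0,0,0,-0.28,0,0,0,0,0,-0.39,0,0,0,0,0,-0.47,0,0,0,0,0,-0.505,0,0,0,0,0,-0.516,0,0,0,0,0,-0.516,0,0,0])

```text
t: 25.3
position: [426.4, 209.9, 34.5]
tool_rot: [0.907, 0.42, 0.0, -0.0]
contact_force: [0.4, -0.7, 0.9]
grip_width: 88.0
grip_force: 0.0
```

Emit:
play_rows(deltas=[0,0,0,0,0,0,0,0,0,0,0,0,0,0,0,0,0,0,0,0,0,0,0,0,0,0,0,0,0,0,0,0,0,0,0,0,0,0,0,0,0,0,0,0,0,0,0,0], fingers=0, grip_force=25)

```text
t: 26.3
position: [426.5, 209.7, 34.4]
tool_rot: [0.908, 0.42, 0.0, 0.0]
contact_force: [1.0, -1.6, 5.5]
grip_width: 58.5
grip_force: 24.9
```

Emit:
play_rows(deltas=[0,0,0.1,0,0,0,0,0,0.3,0,0,0,0,0,0.5,0,0,0,0,-0.15,0.6,0,0,0,0,-0.35,0.6,0,0,0,0,-0.55,0.6,0,0,0,0,-0.72,0.6,0,0,0,0,-0.85,0.6,0,0,0])

```text
t: 27.3
position: [425.1, -4.6, 183.6]
tool_rot: [0.908, 0.419, -0.001, -0.0]
contact_force: [0.1, 1.0, -3.0]
grip_width: 58.6
grip_force: 25.0
```

Emit:
play_rows(deltas=[0.08,-0.13,0,0,0,0,0.2,-0.3,0,0,0,0,0.3,-0.47,0,0,0,0,0.37,-0.58,0,0,0,0,0.409,-0.643,0,0,0,0,0.409,-0.643,-0.08,0,0,0,0.409,-0.643,-0.2,0,0,0,0.409,-0.643,-0.3,0,0,0])

```text
t: 28.3
position: [526.6, -161.0, 106.9]
tool_rot: [0.907, 0.421, -0.001, -0.001]
contact_force: [-0.7, -0.6, -2.1]
grip_width: 58.6
grip_force: 25.0
```

```bash
python3 - <<'E'
from h import *
im,s=snap('wrist'); im=im[:,:,::-1]; print(s['t'],np.round(s['position'],1),np.round(s['tool_rot'],3),np.round(s['q'],2),s['grip_width'],np.round(s['contact_force'],1))
o=ortho(im,'wrist',s,550,-190,32,100,2);grid(o,550,-190,100,2,20)
sc=eyes.read_camera('scene')[90:220,310:450,::-1]
sc=cv2.resize(sc,(390,362),interpolation=2)
cv2.imwrite('pics/rg2.png',np.hstack([o,cv2.copyMakeBorder(sc,0,38,0,0,0)]))
E
```

```text
28.3 [ 526.6 -161.   106.9] [ 0.907  0.421 -0.001 -0.001] [ 0.67  0.63 -0.61  1.87  0.49  0.8  -0.9 ] 58.58440096848163 [-0.7 -0.6 -2.1]
```

View pics/rg2.png

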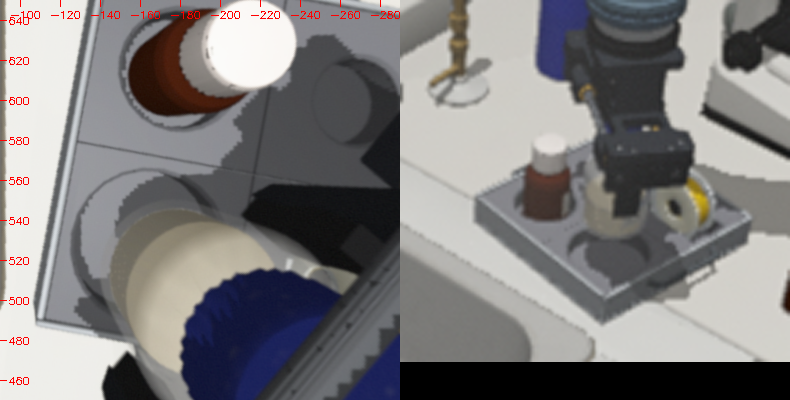

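Large pocket's centre measures (528,-163.5), which matches the commanded spot. Lowering.

Emit:
play_rows(deltas=[0,0,0,0,0,0,0,0,-0.05,0,0,0,0,0,-0.11,0,0,0,0,0,-0.17,0,0,0,0,0,-0.215,0,0,0,0,0,-0.24,0,0,0,0,0,-0.248,0,0,0,0,0,-0.254,0,0,0])

```text
t: 29.4
position: [528.6, -163.5, 46.4]
tool_rot: [0.908, 0.42, -0.0, 0.0]
contact_force: [-4.9, 0.6, 14.1]
grip_width: 58.6
grip_force: 24.8
```

Emit:
play_rows(deltas=[0,0,0,0,0,0,0,0,0,0,0,0,0,0,0,0,0,0,0,0,0,0,0,0,0,0,0.02,0,0,0,0,0,0.1,0,0,0,0,0,0.22,0,0,0,0,0,0.4,0,0,0], fingers=0.85)

```text
t: 30.4
position: [527.9, -163.3, 147.3]
tool_rot: [0.907, 0.42, -0.0, -0.0]
contact_force: [-0.1, 0.5, 0.4]
grip_width: 74.9
grip_force: 0.0
```

Emit:
play_rows(deltas=[0,0,0.15,0,0,0,-0.03,0.12,0.27,0,0,0,-0.08,0.3,0.27,0,0,0,-0.15,0.5,0.27,0,0,0,-0.2,0.7,0.27,0,0,0,-0.25,0.85,0.27,0,0,0,-0.27,0.95,0.27,0,0,0,-0.28,1,0.27,0,0,0])

```text
t: 31.4
position: [458.2, 88.0, 214.4]
tool_rot: [0.907, 0.421, 0.001, 0.0]
contact_force: [-0.6, -0.4, 0.2]
grip_width: 74.9
grip_force: 0.0
```

Emit:
play_rows(deltas=[0,0.15,0,0,0,0,0,0.35,0,0,0,0,0,0.55,0,0,0,0,0,0.75,0,0,0,0,0,0.9,0,0,0,0,0,1,0,0,0,0,0,1,0,0,0,0,0,1,0,0,0,0])

```text
t: 32.4
position: [459.0, 335.0, 213.2]
tool_rot: [0.908, 0.419, -0.0, 0.001]
contact_force: [-0.9, -0.3, 0.0]
grip_width: 75.0
grip_force: 0.0
```

```bash
python3 - <<'E'
from h import *
im,s=snap('wrist','w4'); print(s['t'],np.round(s['position'],1),np.round(s['tool_rot'],3),np.round(s['q'],2))
for d in spotter.pinpoint('capped_tube','wrist')[:2]: print(d['score'],d['at'],np.round(at_z('wrist',d['at'],0,s),1))
a=im.astype(int);r,g,b=a[...,0],a[...,1],a[...,2];m=((b>60)&(b>r*1.8)).astype(np.uint8)
N,l,st,c=cv2.connectedComponentsWithStats(m)
for i in range(1,N):
    if st[i,4]>200: print(c[i],st[i],np.round(at_z('wrist',c[i],104,s),1))
sc=eyes.read_camera('scene')[90:220,310:450,::-1]
sc=cv2.resize(sc,(390,362),interpolation=2);w=cv2.resize(im[0:340,120:520,::-1],(400,340))
cv2.imwrite('pics/tb.png',np.hstack([cv2.copyMakeBorder(w,0,22,0,0,0),sc]))
E
```

```text
32.4 [459.  335.  213.2] [ 0.908  0.419 -0.     0.001] [-0.14  0.55 -0.78  1.75  0.44  1.03 -1.78]
0.94 [342.6, 91.5] [545.7 401.2   0. ]
[351.16092545  85.78303342] [ 326   61   51   50 1945] [542.8 399.5 104. ]
```

View pics/tb.png

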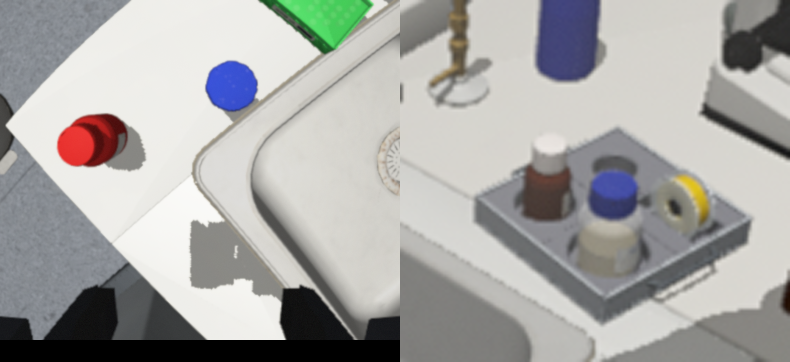

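The three placed things stand in their pockets. The tube cap is at wrist (351,86), about (544,400). I'll hover there and check once more.

Emit:
play_rows(deltas=[0.08,0.06,0,0,0,0,0.18,0.13,0,0,0,0,0.28,0.21,-0.06,0,0,0,0.346,0.254,-0.13,0,0,0,0.346,0.254,-0.2,0,0,0,0.346,0.254,-0.2,0,0,0,0.346,0.254,-0.2,0,0,0,0.346,0.254,-0.2,0,0,0], fingers=1)

```text
t: 33.55
position: [545.0, 400.0, 164.3]
tool_rot: [0.908, 0.42, 0.001, -0.0]
contact_force: [0.4, 0.6, -0.0]
grip_width: 88.3
grip_force: 0.0
```

```bash
python3 - <<'E'
from h import *
im,s=snap('wrist','w5'); print(s['t'],np.round(s['position'],1),np.round(s['tool_rot'],3),np.round(s['q'],2))
for d in spotter.pinpoint('capped_tube','wrist')[:1]: print(d['score'],d['at'],np.round(at_z('wrist',d['at'],0,s),1))
a=im.astype(int);r,g,b=a[...,0],a[...,1],a[...,2];m=((b>60)&(b>r*1.8)).astype(np.uint8)
N,l,st,c=cv2.connectedComponentsWithStats(m)
for i in range(1,N):
    if st[i,4]>200: print(c[i],st[i],np.round(at_z('wrist',c[i],104,s),1))
E
```

```text
33.55 [545.  400.  164.3] [ 0.908  0.42   0.001 -0.   ] [-0.26  0.77 -0.7   1.49  0.53  1.08 -1.78]
0.82 [322.0, 214.0] [547.4 397.7   0. ]
[316.53534582 257.11769201] [ 289  228   56   59 2617] [544.8 401.4 104. ]
```

Emit:
play_rows(deltas=[0.002,0.002,-0.04,0,0,0,0.002,0.002,-0.1,0,0,0,0.002,0.002,-0.17,0,0,0,0.002,0.002,-0.24,0,0,0,0.002,0.002,-0.29,0,0,0,0.002,0.002,-0.32,0,0,0,0.002,0.002,-0.328,0,0,0,0.002,0.002,-0.328,0,0,0])

```text
t: 34.65
position: [545.6, 400.8, 81.6]
tool_rot: [0.908, 0.42, 0.0, -0.0]
contact_force: [-0.3, 0.6, 0.5]
grip_width: 88.5
grip_force: 0.0
```

Emit:
play_rows(deltas=[0,0,0,0,0,0,0,0,0,0,0,0,0,0,0,0,0,0,0,0,0,0,0,0,0,0,0,0,0,0,0,0,0,0,0,0,0,0,0,0,0,0,0,0,0,0,0,0], fingers=0, grip_force=12)

```text
t: 35.65
position: [545.5, 400.5, 81.2]
tool_rot: [0.908, 0.42, -0.0, -0.0]
contact_force: [-0.3, 0.5, -0.1]
grip_width: 35.1
grip_force: 12.0
```

Emit:
play_rows(deltas=[0,0,0.1,0,0,0,0,0,0.28,0,0,0,0,0,0.46,0,0,0,-0.06,-0.1,0.6,0,0,0,-0.16,-0.25,0.64,0,0,0,-0.26,-0.42,0.64,0,0,0,-0.35,-0.58,0.64,0,0,0,-0.4,-0.68,0.64,0,0,0])

```text
t: 36.65
position: [444.6, 228.8, 242.6]
tool_rot: [0.908, 0.42, 0.0, 0.001]
contact_force: [-0.3, 0.1, -0.4]
grip_width: 35.2
grip_force: 12.0
```

Emit:
play_rows(deltas=[0,-0.12,0,0,0,0,0,-0.26,0,0,0,0,0,-0.4,0,0,0,0,0,-0.54,0,0,0,0,0,-0.67,0,0,0,0,0,-0.79,0,0,0,0,0,-0.9,0,0,0,0,0,-1,0,0,0,0])

```text
t: 37.65
position: [445.8, -20.2, 242.7]
tool_rot: [0.907, 0.42, 0.001, 0.001]
contact_force: [-0.0, -0.6, 0.4]
grip_width: 34.9
grip_force: 12.0
```

Emit:
play_rows(deltas=[0.08,-0.13,0,0,0,0,0.19,-0.3,0,0,0,0,0.3,-0.48,0,0,0,0,0.41,-0.66,0,0,0,0,0.51,-0.82,0,0,0,0,0.59,-0.94,0,0,0,0,0.624,-0.998,0,0,0,0,0.624,-0.998,0,0,0,0])

```text
t: 38.65
position: [601.9, -269.9, 242.4]
tool_rot: [0.908, 0.419, 0.001, 0.0]
contact_force: [-0.1, 0.2, -1.1]
grip_width: 35.0
grip_force: 12.0
```

Emit:
play_rows(deltas=[0,0,-0.05,0,0,0,0,0,-0.12,0,0,0,0,0,-0.2,0,0,0,0,0,-0.27,0,0,0,0,0,-0.31,0,0,0,0,0,-0.32,0,0,0,0,0,-0.32,0,0,0,0,0,-0.32,0,0,0])

```text
t: 39.65
position: [601.9, -269.1, 161.9]
tool_rot: [0.908, 0.42, 0.0, 0.0]
contact_force: [-0.6, 0.7, 0.8]
grip_width: 34.8
grip_force: 12.0
```

```bash
python3 - <<'E'
from h import *
im,s=snap('wrist'); im=im[:,:,::-1]; print(s['t'],np.round(s['position'],1),np.round(s['tool_rot'],3),np.round(s['q'],2),s['grip_width'],np.round(s['contact_force'],1))
o=ortho(im,'wrist',s,590,-250,32,100,2);grid(o,590,-250,100,2,20)
sc=eyes.read_camera('scene')[90:220,310:450,::-1]
sc=cv2.resize(sc,(390,362),interpolation=2)
cv2.imwrite('pics/tb2.png',np.hstack([o,cv2.copyMakeBorder(sc,0,38,0,0,0)]))
E
```

```text
39.65 [ 601.9 -269.1  161.9] [0.908 0.42  0.    0.   ] [ 0.74  0.71 -0.59  1.55  0.44  1.02 -0.68] 34.818714335722916 [-0.6  0.7  0.8]
```

View pics/tb2.png

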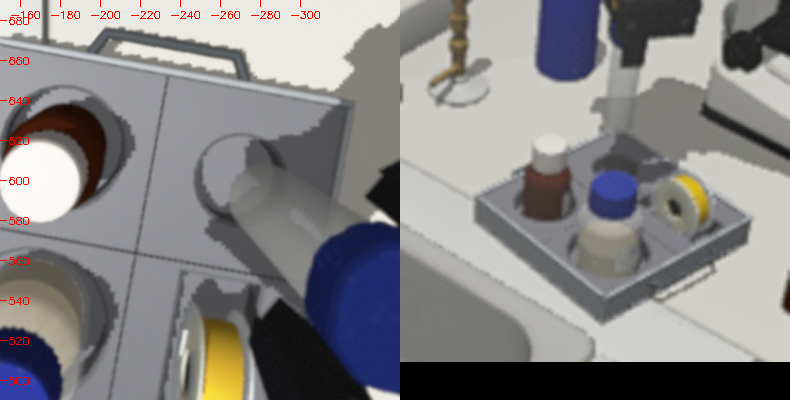

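Small pocket's centre measures (601.5,-269), and the tube is directly above it. Lowering.

Emit:
play_rows(deltas=[0,0,-0.05,0,0,0,0,0,-0.11,0,0,0,0,0,-0.17,0,0,0,0,0,-0.22,0,0,0,0,0,-0.25,0,0,0,0,0,-0.264,0,0,0,0,0,-0.27,0,0,0,0,0,-0.273,0,0,0])

```text
t: 40.75
position: [601.7, -269.1, 93.3]
tool_rot: [0.908, 0.42, 0.0, 0.0]
contact_force: [-0.2, 0.7, -0.8]
grip_width: 34.8
grip_force: 12.0
```

Emit:
play_rows(deltas=[0,0,-0.002,0,0,0,0,0,-0.004,0,0,0,0,0,-0.005,0,0,0,0,0,-0.005,0,0,0,0,0,-0.005,0,0,0,0,0,-0.005,0,0,0,0,0,-0.005,0,0,0,0,0,-0.005,0,0,0])

```text
t: 41.75
position: [602.3, -268.9, 93.1]
tool_rot: [0.907, 0.42, 0.001, 0.001]
contact_force: [-0.9, 0.3, 7.0]
grip_width: 34.7
grip_force: 12.0
```

The tube is on the floor (7 N). Releasing and withdrawing straight up.

Emit:
play_rows(deltas=[0,0,0,0,0,0,0,0,0,0,0,0,0,0,0,0,0,0,0,0,0,0,0,0,0,0,0.02,0,0,0,0,0,0.08,0,0,0,0,0,0.18,0,0,0,0,0,0.35,0,0,0], fingers=0.75)

```text
t: 42.75
position: [600.8, -268.8, 180.0]
tool_rot: [0.907, 0.42, -0.001, -0.001]
contact_force: [0.2, -0.5, -0.8]
grip_width: 65.6
grip_force: 0.0
```

Emit:
play_rows(deltas=[0,0,0.2,0,0,0,0,0,0.4,0,0,0,0,0,0.6,0,0,0,0,0.1,0.7,0,0,0,-0.05,0.3,0.7,0,0,0,-0.1,0.5,0.7,0,0,0,-0.1,0.6,0.7,0,0,0,-0.1,0.6,0.7,0,0,0])

```text
t: 43.75
position: [575.9, -115.0, 354.4]
tool_rot: [0.906, 0.423, -0.0, -0.0]
contact_force: [-0.3, 0.4, 0.2]
grip_width: 66.5
grip_force: 0.0
```

```bash
python3 - <<'E'
from h import *
s=env.state();print(s['t'],np.round(s['position'],1))
a=eyes.read_camera('scene')[100:400,190:490,::-1]; b=eyes.read_camera('wrist')[0:300,100:500,::-1]
cv2.imwrite('pics/end.png',np.hstack([cv2.resize(a,(400,400)),cv2.copyMakeBorder(b,0,100,0,0,0)]))
E
```

```text
43.75 [ 575.9 -115.   354.4]
```

View pics/end.png

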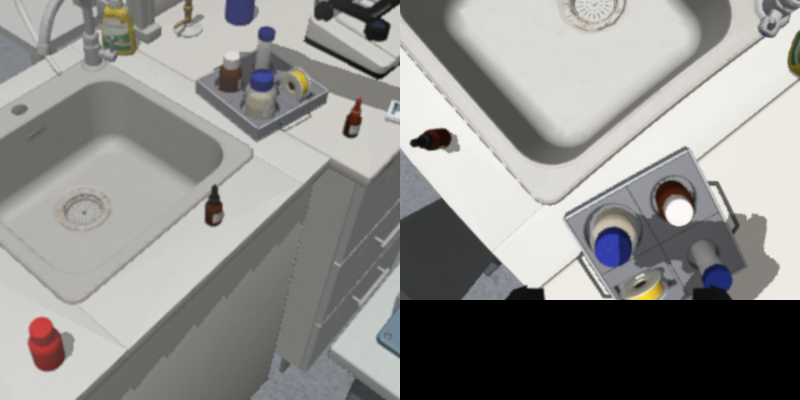

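All four kit items stand upright in their pockets. Both droppers and the red bottle are where they were, and the arm is clear. Handing in.

```bash
python3 -c "
from plant import ticket
print(ticket.close_job())"
```

```text
the job is handed in; nothing more can be done
None
```

The kit is packed and handed in after about 44 s: the reagent bottle, amber bottle, capped tube and tape spool each stand upright in their own pocket, and the two dropper bottles and the red look-alike were left untouched.

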